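Clamp a carton in the lot-coding jig

ROBOT

A 7-joint arm with a two-finger parallel gripper is mounted at the origin on a cart in front of the work surface, level with it; the furniture and walls round the work are solid. World frame = base frame: x ahead of the robot, y to its left, z up, the work surface at z = 0. Lengths are in m, angles in rad, forces in N, time in s.
With the tool pointing down it reaches from about 0.425 to 1.025 m from the base axis. Payload 9.4 kg.
Tool frame: the origin (TCP) lies midway between the tips of the shut fingers; the grasp point (between the pads) lies 19 mm behind it; z points along the fingers, y is the direction in which the jaws open and shut (so a half turn about z gives the same grasp; the last joint's range is limited). The gripper opens to 85 mm and grips with 20 to 120 N. Pads are 22 mm wide; open, the fingers measure 114 mm over their backs; the gripper's body (76 mm by 85 mm) begins 54 mm behind the grasp point. The pads swing forward as they close: fully open they stand 13 mm farther back than shut.
Start: joints at [1.06, 0.599, -0.003, 1.599, 0.002, 0.943, -0.08], TCP at [0.305, -0.658, 0.231] pointing down, gripper open.
Joint ranges: [-2.57, 2.57], [-0.35, 1.97], [-1.29, 1.29], [0.11, 2.56], [-1.05, 4.19], [0.11, 1.86], [-2.63, 2.63]. Speed limits (rad/s): [2.22, 2.22, 3.01, 3.01, 3.14, 3.14, 3.14].

INTERFACE

Orientations are given as a rotation vector (axis times angle).
In Python, from plant import r gives the robot as it stands.
- The arm moves only by the tool jog_arm, never from a script. Its argument "targets" is a list of rows, each an object of numbers: "fingers": the closure, from 0 (fully open) to 1 (shut); "dx", "dy", "dz": the shift along the tool's x, y, z in m; "twist": the turn about the tool's z in degrees. A call has exactly 5 rows; each row is the pose to reach, as a shift and turn from the pose commanded when the call began, along the tool's axes at that moment; what a row does not reach only later rows make up. A row lasts 1/12 s, in which the tool goes at most 41.7 mm and 7.16 degrees, less where a joint would pass 70% of its speed; a pose out of reach is approached as far as the arm can. A call with a gripper value outside its range is refused whole. The fingers move at their own pace and stop on an object; "force" is the grip in N (left out, the last holds). Time passes only in rows, so rows that repeat a pose let the fingers close, or fill a call up. It gives the time, the measured TCP pose, the force and the opening at its end, in the units of the state.
- r.state(): the state, without advancing time (a new reading comes with each control period).
- r.read_camera(name): name is "side" or "top" or "wrist"; returns (picture, depth): 384x512x3 uint8, red, green, blue; 384x512 float32, m along the optical axis (not along the pixel's ray), 0 where there is no reading.
- r.camera_info(name): a dict with "intrinsics" (3x3 intrinsics, pixels), "dist" ([k1, k2, p1, p2, k3] as OpenCV has them; the pictures are not rectified), "origin" and "attitude" of the camera in the world; the wrist camera has in their place "tool_from_camera" (4x4, takes a point from camera to tool coordinates, whose origin is the TCP and whose axes are the flange's). Camera axes: x right, y down, z forward; pixel columns grow to the right and rows downward; lengths in m; the calibration is good to about 2 mm. A picture is of the moment at which its call begins: read the wrist's pose just before it. camera_info takes no time and is no camera call.
- r.close_job(): hands the job in, once; it reports no verdict.
The state is a dict: "time_s": time; "joints": joint angles; "joint_vel": joint speeds; "joint_efforts": joint torques, N m; "tcp_pos": TCP position; "orientation": TCP orientation; "force": force on the tool from outside, world axes, zero at the start; "ft_torque": the same for the moment, N m; "opening": finger opening in m.
Only numpy, scipy, OpenCV 4.12 (cv2) and the standard library are available. Lean on these libraries where they do the work, as an engineer would, in place of code of your own. Each camera call takes 0.05 s, during which the arm holds its last target.

TASK

Make this carton ready for its lot stamp: with your fingertips push it back across the plywood coding jig until its long side lies flat against the rear fence, between the end stop and the clamp's rubber pad. Then push the clamp's orange lever over, past its centre, until it snaps and stays, so that the pad drives the carton up to the end stop and holds it there. Push gently, for the carton dents easily; pick nothing up, and leave the stamp, the label roll and the marker where they are.

Things in the scene. Friction and masses are not known exactly. Their poses are not given: they have to be found in the camera images.
- coding_jig: plywood board 220 (x) x 380 (y) x 15 mm, screwed to the bench, turned up to 0.22 rad. Origin on the table; board spans x -120..100, y -180..200 mm; x points away from the robot, y left. Aluminium rear fence 30 mm high, 12 thick, along y -5..185, working face x = 75. Aluminium end stop 30 high, 12 thick, x 15..75, working face y = 165. Toggle clamp along y at x = 33.5
- carton: closed green and white folding carton lying flat, 83 (its x) x 122 (its y) x 39 (z) mm, full, about 0.16 kg; origin at the centre of its underside. It starts on the board 60 to 90 mm short of the fence, up to 0.12 rad askew and up to 6 mm off the middle of the 147 mm gap between open pad and end stop. It slides at 1 to 2 N
- carton_home (a point): point on the board's top (15 mm over the table; jig x = 33.5, y = 104 mm), axes as the jig's, where the centre of the carton's underside lies when the carton is flush with fence and end stop. Against the fence, before clamping, it may lie up to 25 mm to the -y side of this: the clamp pushes it the rest
- lever_pivot (a point): axis of the clamp's lever, 35 mm over the table (jig x = 33.5, y = -102.6 mm), axes as the jig's. The lever swings in the upright plane through it along the jig's y. The clamp's steel bracket is 50 mm wide (x), from 12 mm behind the pivot (-y) to 104 mm ahead (+y), at most 50 mm over the table
- lever_end (a point): centre of the lever's orange end, on the lever's middle line, 123 mm from lever_pivot. The orange grip is round, 21 mm thick, 60 to 123 mm from the pivot; below it run two steel plates, 16 mm deep, 24 mm over both. Open, it is 79 mm behind the pivot (jig -y) and 129 mm over the table; thrown, 94 mm ahead (+y) and 114 mm over the table
- clamp_lever (a joint): lever angle: 0 open, leaning back to the jig's -y, 50 deg above horizontal (it stays so by itself); 0.70 upright; about 1.43 dead centre; 1.571 at its stop, leaning to +y, 40 deg above horizontal. From about 0.95 it squeezes the carton and resists with 2 to 4 N at the grip; past about 1.4 the pad's spring and its own weight snap it to the stop, locked; let go sooner it springs back to 0.9
- clamp_pad: black rubber pad, 27 mm in diameter, on the clamp's plunger, 35 mm over the table; origin at the centre of its face, which looks to the jig's +y. Open, the face is at jig y = 18 mm; throwing the lever moves it 30 mm to +y. It is sprung and holds the carton with about 25 N
- date_stamp: black self-inking stamp with a red cap, 35 x 58 x 80 mm, upright on the table to the right of the jig; origin under its centre
- label_roll: roll of white labels, 77 mm in diameter, 40 mm high, flat on the table beyond the jig at the left; origin under its centre
- marker_black: white marker with a black cap, 128 mm long, 16 mm thick, lying on the table at the right; origin under its centre, long axis y

How it is judged:
By the outcome, as a careful person would: the job done as asked, in the order asked, and still so for the second after the job is handed in, with the robot touching nothing.
It also fails if it takes over 48 s, if anything falls off the work surface, if the arm or the gripper's body presses on something with over 40 N, if the wrist force passes 120 N, or if a joint passes its speed limit or range.

## Working session

There is one attempt and no reset: what is moved stays moved. The work goes in short steps, Python scripts to look and compute and a tool call to move; the robot and the scene stay as the last step left them, time stands still between calls to the robot, and variables do not carry over. Pictures are saved under pics/ and viewed, and the job is handed in when it is done.

Besides the shell and the picture viewer there is one more tool, called after "Request:" in YAML: its name, and indented under it one key for each argument. jog_arm: Moves the arm, as the interface text tells. Its arguments: {"type":"object","properties":{"targets":{"type":"array","items":{"type":"object","properties":{"fingers":{"type":"number"},"dx":{"type":"number"},"dy":{"type":"number"},"dz":{"type":"number"},"twist":{"type":"number"}}}},"force":{"type":"number"}},"required":["targets"]}

```bash
ls; mkdir -p pics; cat > h.py <<'E'
import numpy as np,cv2
from plant import r
from scipy.spatial.transform import Rotation as R
def info(n):
    c=r.camera_info(n);return c
def snap(n,fn):
    p,d=r.read_camera(n);cv2.imwrite('pics/'+fn+'.png',cv2.cvtColor(p,cv2.COLOR_RGB2BGR));np.savez('pics/'+fn+'.npz',p=p,d=d);return p,d
E
python3 - <<'E'
from h import *
print(r.state())
for n in('side','top','wrist'):print(n,r.camera_info(n))
snap('side','side0');snap('top','top0')
E
```

```text
pics
{'time_s': 0.0, 'joints': array([ 1.06029318,  0.60014302, -0.00256013,  1.60013837,  0.00178793,
        0.94291947, -0.07983353]), 'joint_vel': array([ 0.00136102,  0.00069299, -0.00087031,  0.00037406,  0.00021682,
        0.0002744 ,  0.00083719]), 'joint_efforts': array([ 2.44375942e-04, -7.76452088e+01,  1.56465802e+00, -2.58008802e+01,
        1.22985936e-02,  9.00728657e-03, -1.53068299e-05]), 'tcp_pos': array([ 0.30452795, -0.65740747,  0.23040076]), 'orientation': array([-3.06647102e+00, -6.75804184e-01,  7.36352318e-04]), 'force': array([ 0.14447052, -0.00243589,  0.56390597]), 'ft_torque': array([ 0.05231678,  0.00343209, -0.01659503]), 'opening': 0.08564609914356691}
side {'intrinsics': array([[349.14919818,   0.        , 251.81491084],
       [  0.        , 349.14919818, 188.38545162],
       [  0.        ,   0.        ,   1.        ]]), 'dist': array([-0.08135408,  0.        ,  0.        ,  0.        ,  0.        ]), 'origin': array([ 0.56548655, -0.83141143,  0.54949814]), 'attitude': array([-2.01958729, -0.07596428,  0.01622007])}
top {'intrinsics': array([[358.
[... 254 characters left out ...]
0.09426273, 1.22454727]), 'attitude': array([-2.1591912 ,  2.17106474, -0.12801626])}
wrist {'intrinsics': array([[268.32846078,   0.        , 252.09240489],
       [  0.        , 268.32846078, 193.05765092],
       [  0.        ,   0.        ,   1.        ]]), 'dist': array([0.00988355, 0.        , 0.        , 0.        , 0.        ]), 'tool_from_camera': array([[ 4.62196149e-04, -9.54995447e-01, -2.96620097e-01,
         7.51521787e-02],
       [ 9.99999335e-01,  7.54750097e-04, -8.71778643e-04,
         4.58532548e-04],
       [ 1.05641868e-03, -2.96619497e-01,  9.54995161e-01,
        -1.43282708e-01],
       [ 0.00000000e+00,  0.00000000e+00,  0.00000000e+00,
         1.00000000e+00]])}
```

View pics/side0.png

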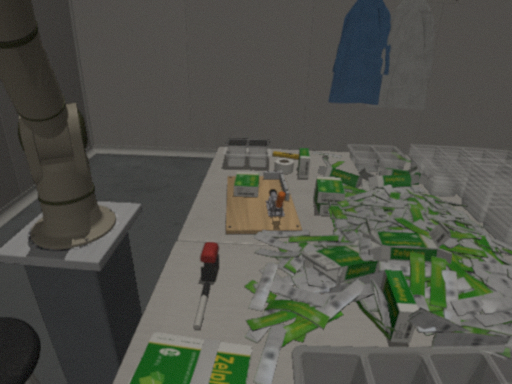

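View pics/top0.png

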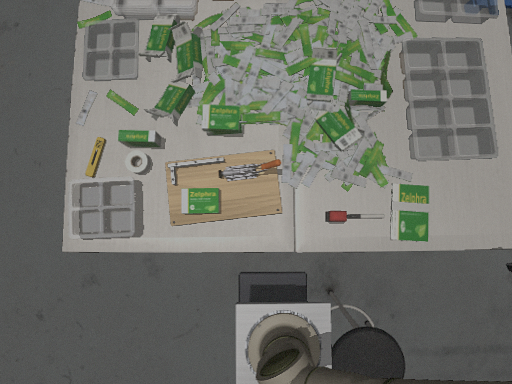

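The side view shows the jig around (262,203) with the carton at (246,184). The top view shows the jig spanning (165,150)-(282,225), the carton at (201,201) and the lever's orange grip at about (270,165). I'll zoom in next.

```bash
cat >> h.py <<'E'
def cam(n,st=None):
    c=r.camera_info(n);K=np.array(c['intrinsics']);D=np.array(c['dist'])
    if n=='wrist':
        st=st or r.state();T=np.eye(4);T[:3,:3]=R.from_rotvec(st['orientation']).as_matrix();T[:3,3]=st['tcp_pos']
        T=T@np.array(c['tool_from_camera'])
    else:
        T=np.eye(4);T[:3,:3]=R.from_rotvec(c['attitude']).as_matrix();T[:3,3]=c['origin']
    return K,D,T
def rays(C,px):
    K,D,T=C;u=cv2.undistortPoints(np.array(px,float).reshape(-1,1,2),K,D)[:,0]
    d=np.c_[u,np.ones(len(u))]@T[:3,:3].T
    return T[:3,3],d
def onz(C,px,z):
    o,d=rays(C,px);return o+d*((z-o[2])/d[:,2])[:,None]
def proj(C,P):
    K,D,T=C;Ti=np.linalg.inv(T);rv=cv2.Rodrigues(Ti[:3,:3])[0]
    return cv2.projectPoints(np.array(P,float).reshape(-1,1,3),rv,Ti[:3,3],K,D)[0][:,0]
def tri(Ca,pa,Cb,pb):
    o1,d1=rays(Ca,[pa]);o2,d2=rays(Cb,[pb]);d1=d1[0];d2=d2[0]
    s=np.linalg.lstsq(np.c_[d1,-d2],o2-o1,rcond=None)[0];a=o1+s[0]*d1;b=o2+s[1]*d2
    return (a+b)/2,np.linalg.norm(a-b)
E
python3 - <<'E'
from h import *
p=cv2.imread('pics/top0.png')[140:235,150:300];cv2.imwrite('pics/topz.png',cv2.resize(p,None,fx=5,fy=5,interpolation=cv2.INTER_CUBIC))
p=cv2.imread('pics/side0.png')[140:240,215:315];cv2.imwrite('pics/sidez.png',cv2.resize(p,None,fx=6,fy=6,interpolation=cv2.INTER_CUBIC))
E
```

```text
(no output)
```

View pics/topz.png

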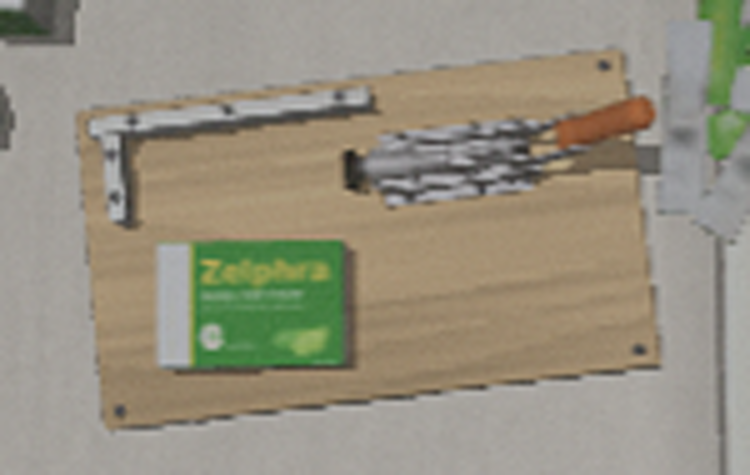

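View pics/sidez.png

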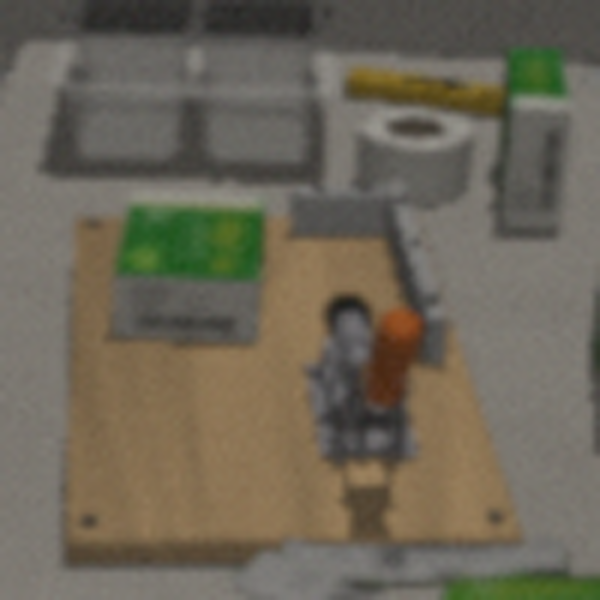

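The zoom shows the board's corners at (78,112), (622,50), (660,365) and (105,430). The carton is nearly aligned with the image, and the lever is open. Next I'll measure.

```bash
cat > m.py <<'E'
from h import *
p=cv2.imread('pics/top0.png');hsv=cv2.cvtColor(p,cv2.COLOR_BGR2HSV);C=cam('top')
off=np.array([150,140]);S=5.
corn=(np.array([[78,112],[622,50],[660,365],[105,430]])+.5)/S-.5+off
W=onz(C,corn,0.015);print('corners RL..',W.round(4))
print('sides',[np.linalg.norm(W[i]-W[(i+1)%4]).round(4) for i in range(4)])
# jig corners: (100,200),(100,-180),(-120,-180),(-120,200)
J=np.array([[.1,.2],[.1,-.18],[-.12,-.18],[-.12,.2]])
def fit(J,W):
    a=J-J.mean(0);b=W-W.mean(0);th=np.arctan2((a[:,0]*b[:,1]-a[:,1]*b[:,0]).sum(),(a*b).sum())
    Rm=np.array([[np.cos(th),-np.sin(th)],[np.sin(th),np.cos(th)]]);return th,W.mean(0)-Rm@J.mean(0),Rm
th,t,Rm=fit(J,W[:,:2]);print('jig',th,t,'res',((J@Rm.T+t-W[:,:2])*1000).round(1).tolist())
cc=(np.array([[157,243],[345,240],[345,366],[160,366]])+.5)/S-.5+off
X=onz(C,cc,.054)
print('carton',X.round(4)); print('in jig',((X[:,:2]-t)@Rm).round(4), ((X[:,:2].mean(0)-t)@Rm))
# lever end
for q in [(.0335,-.1026-.079,.129)]:
    P=np.r_[Rm@np.array(q[:2])+t,q[2]];print('lever end',P,proj(C,[P]),(proj(C,[P])-off)*S,'side',(proj(cam('side'),[P])-[215,140])*6)
E
python3 m.py
```

```text
corners RL.. [[0.6271 0.3995 0.015 ]
 [0.6682 0.0254 0.015 ]
 [0.4516 0.0022 0.015 ]
 [0.4096 0.3763 0.015 ]]
sides [np.float64(0.3764), np.float64(0.2178), np.float64(0.3764), np.float64(0.2187)]
jig 0.109525126911118 [0.55013445 0.19201763] res [[0.6, 2.2], [1.0, -1.3], [-1.0, -2.3], [-0.6, 1.4]]
carton [[0.5316 0.3352 0.054 ]
 [0.533  0.2112 0.054 ]
 [0.4502 0.2107 0.054 ]
 [0.4507 0.3318 0.054 ]]
in jig [[-0.0027  0.1443]
 [-0.015   0.0209]
 [-0.0973  0.0295]
 [-0.0835  0.1498]] [-0.04963329  0.0861293 ]
lever end [0.60328375 0.01516752 0.129     ] [[279.52764031 161.9640661 ]] [[647.63820154 109.82033052]] side [[398.7687031  320.34072428]]
```

```bash
cat >> h.py <<'E'
TH=0.1095;T0=np.array([.5501,.1920])
def Rj(th=None):
    th=TH if th is None else th;return np.array([[np.cos(th),-np.sin(th)],[np.sin(th),np.cos(th)]])
def j2w(x,y): return Rj()@np.array([x,y])+T0
def w2j(p): return Rj().T@(np.array(p)[:2]-T0)
def go(P,yaw=None,st=None):
    # report shift in tool axes to world P (TCP) and the twist so that tool x points along jig +x or -x
    st=st or r.state();M=R.from_rotvec(st['orientation']).as_matrix()
    print('tcp',st['tcp_pos'].round(4),'jig',w2j(st['tcp_pos']).round(4),'t',round(st['time_s'],2),'F',np.array(st['force']).round(2))
    print('d tool',(M.T@(np.array(P)-st['tcp_pos'])*1000).round(1),'mm')
    a=np.arctan2(M[1,0],M[0,0]);print('tool x heading deg',np.degrees(a).round(2),'jig',np.degrees(TH).round(2),'axes',M.round(3).tolist())
    # twist about tool z (down): heading changes by -twist
    for n,g in(('x+',TH),('x-',TH+np.pi)):
        print(n,'twist',np.degrees((a-g+np.pi)%(2*np.pi)-np.pi).round(2))
E
python3 - <<'E'
from h import *
go(np.r_[j2w(-.12,.02),.36])
E
```

```text
tcp [ 0.3046 -0.6575  0.2305] jig [-0.3369 -0.8175] t 0.1 F [ 0.49 -0.44  0.28]
d tool [ 472.5 -724.9 -128.6] mm
tool x heading deg 24.86 jig 6.27 axes [[0.907, 0.42, -0.001], [0.42, -0.907, 0.001], [-0.0, -0.001, -1.0]]
x+ twist 18.59
x- twist -161.41
```

Request:
jog_arm:
  targets:
    - {"dx": 0.01, "dy": -0.03, "dz": -0.018, "twist": 3.7, "fingers": 0}
    - {"dx": 0.025, "dy": -0.065, "dz": -0.03, "twist": 7.4, "fingers": 0}
    - {"dx": 0.042, "dy": -0.1, "dz": -0.045, "twist": 11.1, "fingers": 0}
    - {"dx": 0.06, "dy": -0.135, "dz": -0.06, "twist": 14.8, "fingers": 0}
    - {"dx": 0.08, "dy": -0.17, "dz": -0.075, "twist": 18.6, "fingers": 0}

```text
time_s: 0.52
tcp_pos: [0.305, -0.4698, 0.3057]
orientation: [-3.136, -0.165, 0.001]
force: [0.3, -0.1, 0.1]
opening: 0.0858
```

```bash
python3 - <<'E'
from h import *
go(np.r_[j2w(-.12,.02),.36])
E
```

```text
tcp [ 0.305  -0.4698  0.3057] jig [-0.316 -0.631] t 0.52 F [ 0.3  -0.07  0.09]
d tool [ 193.2 -651.9  -53.8] mm
tool x heading deg 6.03 jig 6.27 axes [[0.994, 0.105, -0.001], [0.105, -0.994, 0.001], [-0.0, -0.001, -1.0]]
x+ twist -0.24
x- twist 179.76
```

Request:
jog_arm:
  targets:
    - {"dx": 0.025, "dy": -0.03, "dz": -0.01, "fingers": 0}
    - {"dx": 0.05, "dy": -0.06, "dz": -0.02, "fingers": 0}
    - {"dx": 0.075, "dy": -0.09, "dz": -0.03, "fingers": 0}
    - {"dx": 0.1, "dy": -0.12, "dz": -0.04, "fingers": 0}
    - {"dx": 0.12, "dy": -0.15, "dz": -0.054, "fingers": 0}

```text
invalid input at $.targets[0]: expected keys fingers, dx, dy, dz, twist
```

Request:
jog_arm:
  targets:
    - {"dx": 0.015, "dy": -0.037, "fingers": 0}
    - {"dx": 0.03, "dy": -0.074, "fingers": 0}
    - {"dx": 0.045, "dy": -0.111, "fingers": 0}
    - {"dx": 0.06, "dy": -0.148, "fingers": 0}
    - {"dx": 0.073, "dy": -0.185, "fingers": 0}

```text
invalid input at $.targets[0]: expected keys fingers, dx, dy, dz, twist
```

Request:
jog_arm:
  targets:
    - {"dx": 0.0, "dy": -0.04, "fingers": 0}
    - {"dx": 0.0, "dy": -0.08, "fingers": 0}
    - {"dx": 0.0, "dy": -0.12, "fingers": 0}
    - {"dx": 0.0, "dy": -0.16, "fingers": 0}
    - {"dx": 0.0, "dy": -0.2, "fingers": 0}

```text
invalid input at $.targets[0]: expected keys fingers, dx, dy, dz, twist
```

Request:
jog_arm:
  targets:
    - {"dx": 0.0, "dy": -0.03, "fingers": 0}
    - {"dx": 0.0, "dy": -0.06, "fingers": 0}
    - {"dx": 0.0, "dy": -0.09, "fingers": 0}
    - {"dx": 0.0, "dy": -0.115, "fingers": 0}
    - {"dx": 0.0, "dy": -0.115, "fingers": 0}

```text
invalid input at $.targets[0]: expected keys fingers, dx, dy, dz, twist
```

```bash
python3 - <<'E'
from h import *
import pickle
st=r.state();p,d=snap('wrist','w1');pickle.dump(st,open('pics/w1.pkl','wb'))
go(np.r_[j2w(-.12,.02),.36])
E
```

```text
tcp [ 0.3071 -0.4631  0.3084] jig [-0.3132 -0.6246] t 0.57 F [-0.54  7.2  -0.87]
d tool [ 190.4 -645.6  -49.3] mm
tool x heading deg 6.02 jig 6.27 axes [[0.994, 0.105, 0.002], [0.105, -0.994, 0.003], [0.002, -0.003, -1.0]]
x+ twist -0.26
x- twist 179.74
```

View pics/w1.png

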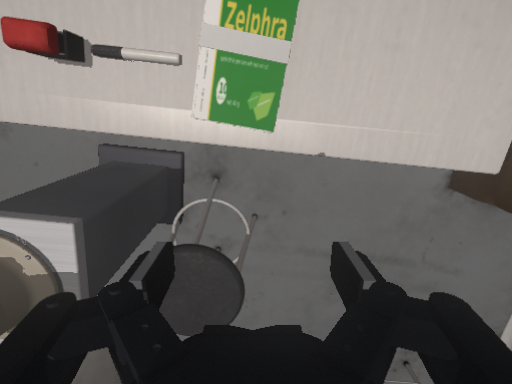

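The moves were refused because every key is required. This picture is still at the start side, with the stamp at (30,38) and the marker at (140,53). I'll resend with all keys.

Request:
jog_arm:
  targets:
    - {"dx": 0.025, "dy": -0.03, "dz": -0.01, "twist": 0, "fingers": 0}
    - {"dx": 0.05, "dy": -0.06, "dz": -0.02, "twist": 0, "fingers": 0}
    - {"dx": 0.075, "dy": -0.09, "dz": -0.03, "twist": 0, "fingers": 0}
    - {"dx": 0.1, "dy": -0.12, "dz": -0.04, "twist": 0, "fingers": 0}
    - {"dx": 0.12, "dy": -0.15, "dz": -0.054, "twist": 0, "fingers": 0}

```text
time_s: 0.98
tcp_pos: [0.4096, -0.3073, 0.3595]
orientation: [-3.136, -0.173, 0.001]
force: [0.7, 0.4, 0.4]
opening: 0.0852
```

Request:
jog_arm:
  targets:
    - {"dx": 0.015, "dy": -0.037, "dz": 0, "twist": 0, "fingers": 0}
    - {"dx": 0.03, "dy": -0.074, "dz": 0, "twist": 0, "fingers": 0}
    - {"dx": 0.045, "dy": -0.111, "dz": 0, "twist": 0, "fingers": 0}
    - {"dx": 0.06, "dy": -0.148, "dz": 0, "twist": 0, "fingers": 0}
    - {"dx": 0.073, "dy": -0.185, "dz": 0, "twist": 0, "fingers": 0}

```text
time_s: 1.4
tcp_pos: [0.4613, -0.1157, 0.3597]
orientation: [3.137, 0.172, 0.0]
force: [0.5, -0.2, -0.2]
opening: 0.0854
```

Request:
jog_arm:
  targets:
    - {"dx": 0.0, "dy": -0.04, "dz": 0, "twist": 0, "fingers": 0}
    - {"dx": 0.0, "dy": -0.08, "dz": 0, "twist": 0, "fingers": 0}
    - {"dx": 0.0, "dy": -0.12, "dz": 0, "twist": 0, "fingers": 0}
    - {"dx": 0.0, "dy": -0.16, "dz": 0, "twist": 0, "fingers": 0}
    - {"dx": 0.0, "dy": -0.2, "dz": 0, "twist": 0, "fingers": 0}

```text
time_s: 1.82
tcp_pos: [0.4385, 0.0829, 0.3596]
orientation: [3.137, 0.171, 0.0]
force: [0.9, 1.0, 0.2]
opening: 0.0856
```

Request:
jog_arm:
  targets:
    - {"dx": 0.0, "dy": -0.03, "dz": 0, "twist": 0, "fingers": 0}
    - {"dx": 0.0, "dy": -0.06, "dz": 0, "twist": 0, "fingers": 0}
    - {"dx": 0.0, "dy": -0.09, "dz": 0, "twist": 0, "fingers": 0}
    - {"dx": 0.0, "dy": -0.115, "dz": 0, "twist": 0, "fingers": 0}
    - {"dx": 0.0, "dy": -0.115, "dz": 0, "twist": 0, "fingers": 0}

```text
time_s: 2.23
tcp_pos: [0.4257, 0.2005, 0.3597]
orientation: [-3.134, -0.181, 0.0]
force: [-0.3, 0.5, -0.2]
opening: 0.0856
```

```bash
python3 - <<'E'
from h import *
import pickle
st=r.state();p,d=snap('wrist','w2');pickle.dump(st,open('pics/w2.pkl','wb'))
go(np.r_[j2w(-.12,.02),.36])
E
```

```text
tcp [0.4261 0.1978 0.3594] jig [-0.1227  0.0193] t 2.28 F [-0.18 -0.56 -0.01]
d tool [ 2.7 -0.7 -0.6] mm
tool x heading deg 6.52 jig 6.27 axes [[0.994, 0.114, -0.001], [0.114, -0.994, 0.001], [-0.001, -0.001, -1.0]]
x+ twist 0.25
x- twist -179.75
```

View pics/w2.png

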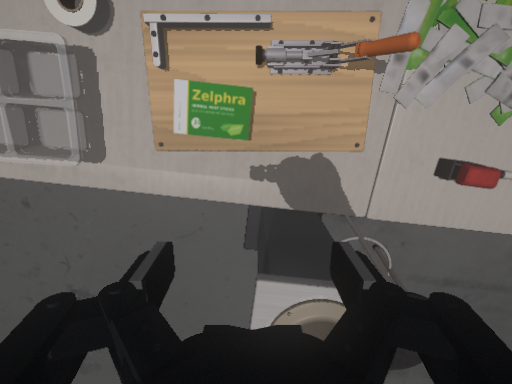

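The whole jig is in view: board corners near (143,11), (382,11), (367,152) and (156,152), carton at (213,110), and the orange grip from (358,50) to (418,40). Next I'll take a second wrist view, closer to the place where the push starts.

Request:
jog_arm:
  targets:
    - {"dx": -0.004, "dy": -0.018, "dz": 0.018, "twist": 0, "fingers": 0}
    - {"dx": -0.007, "dy": -0.035, "dz": 0.036, "twist": 0, "fingers": 0}
    - {"dx": -0.01, "dy": -0.052, "dz": 0.06, "twist": 0, "fingers": 0}
    - {"dx": -0.01, "dy": -0.067, "dz": 0.08, "twist": 0, "fingers": 0}
    - {"dx": -0.01, "dy": -0.067, "dz": 0.08, "twist": 0, "fingers": 0}

```text
time_s: 2.7
tcp_pos: [0.408, 0.2613, 0.2764]
orientation: [3.135, 0.174, -0.007]
force: [-0.3, -0.6, 0.4]
opening: 0.0853
```

```bash
python3 - <<'E'
from h import *
import pickle
st=r.state();p,d=snap('wrist','w3');pickle.dump(st,open('pics/w3.pkl','wb'))
go(np.r_[j2w(-.12,.02),.36])
p=cv2.imread('pics/w2.png')[0:165,130:430];cv2.imwrite('pics/w2z.png',cv2.resize(p,None,fx=2.6,fy=2.6,interpolation=cv2.INTER_CUBIC))
E
```

```text
tcp [0.4088 0.2604 0.278 ] jig [-0.133   0.0834] t 2.75 F [ 0.26 -0.18  1.83]
d tool [ 12.7  63.6 -82. ] mm
tool x heading deg 6.33 jig 6.27 axes [[0.994, 0.11, -0.003], [0.11, -0.994, -0.002], [-0.004, 0.002, -1.0]]
x+ twist 0.06
x- twist -179.94
```

View pics/w3.png

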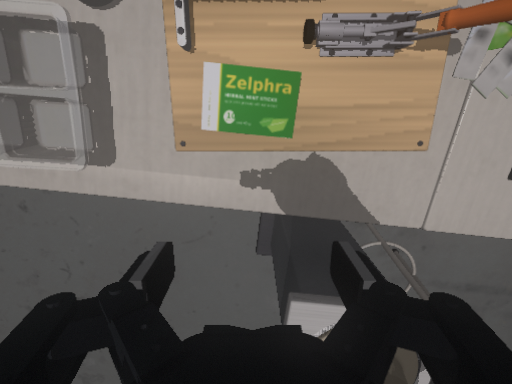

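View pics/w2z.png

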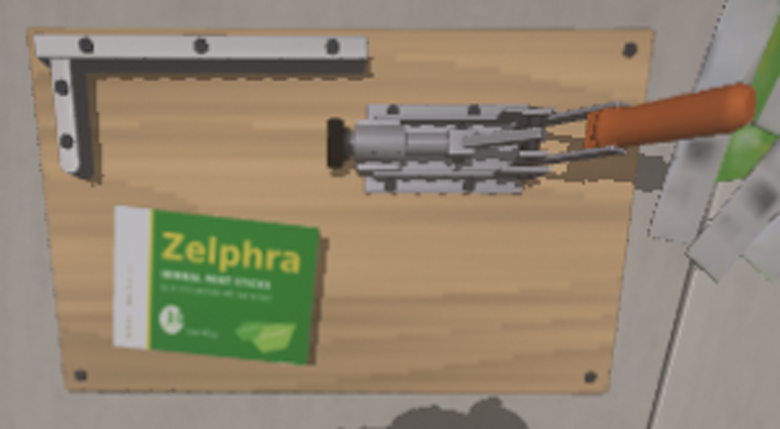

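W3 shows the carton's top with corners near (203,63), (301,71), (294,138) and (201,129), and the board's front edge at row 152. W2's zoom gives the board and carton corners as well.

```bash
cat > m2.py <<'E'
from h import *
import pickle
from m import fit,J
C2=cam('wrist',pickle.load(open('pics/w2.pkl','rb')));C3=cam('wrist',pickle.load(open('pics/w3.pkl','rb')))
z2=lambda a:(np.array(a)+.5)/2.6-.5+[130,0]
W=onz(C2,z2([[27,28],[653,29],[608,391],[66,391]]),.015)[:,:2]
th,t,Rm=fit(J,W);print('w2 jig',th,t,((J@Rm.T+t-W)*1000).round(1).tolist())
c2=z2([[114,206],[323,229],[309,364],[114,347]])
# refine green/white carton mask in w3 using HSV
c3=np.array([[203,63],[301,71],[294,138],[201,129]])
for a,b in zip(c2,c3):
    P,e=tri(C2,a,C3,b);print('carton tri',P.round(4),round(e,4),((P[:2]-t)@Rm).round(4))
for n,C,c in(('w2',C2,c2),('w3',C3,c3)):
    X=onz(C,c,.054)[:,:2];X=(X-t)@Rm;print(n,X.round(4).tolist(),X.mean(0).round(4))
# board front corners in both
for a,b in zip(z2([[608,391],[66,391]]),[[429,151],[176,151]]):
    P,e=tri(C2,a,C3,b);print('board tri',P.round(4),round(e,4))
# lever end from top & side & w2 by orange mask
for fn,C in(('top0',cam('top')),('side0',cam('side')),('w2',C2)):
    h=cv2.cvtColor(cv2.imread('pics/'+fn+'.png'),cv2.COLOR_BGR2HSV);m=cv2.inRange(h,(4,130,70),(14,255,255))
    k,l,s,ce=cv2.connectedComponentsWithStats(m)
    i=[q for q in range(1,k) if s[q][4]>20]
    for q in i: print(fn,s[q].tolist(),ce[q].round(1))
E
python3 m2.py | tail -n +12
```

```text
[-0.015   0.0209]
 [-0.0973  0.0295]
 [-0.0835  0.1498]] [-0.04963329  0.0861293 ]
lever end [0.60328375 0.01516752 0.129     ] [[279.52764031 161.9640661 ]] [[647.63820154 109.82033052]] side [[398.7687031  320.34072428]]
w2 jig 0.11494302612395182 [0.55106769 0.19285084] [[0.9, 1.8], [2.0, -1.7], [-1.5, -1.4], [-1.3, 1.2]]
carton tri [0.5308 0.3368 0.0484] 0.0014 [-0.0036  0.1453]
carton tri [0.5348 0.2112 0.0411] 0.0022 [-0.014   0.0201]
carton tri [0.4528 0.21   0.059 ] 0.0008 [-0.0957  0.0283]
carton tri [0.4492 0.3337 0.0529] 0.0011 [-0.085   0.1516]
w2 [[-0.0035, 0.1441], [-0.016, 0.0198], [-0.0958, 0.0284], [-0.0855, 0.1513]] [-0.0502  0.0859]
w3 [[-0.0051, 0.1441], [-0.0145, 0.0225], [-0.0966, 0.0276], [-0.0844, 0.1515]] [-0.0501  0.0864]
board tri [0.4539 0.006  0.0256] 0.0024
board tri [0.411  0.3746 0.0205] 0.0005
top0 [261, 160, 20, 10, 105] [270.7 164.2]
side0 [276, 191, 10, 16, 95] [280.3 198.2]
w2 [355, 32, 65, 25, 1001] [388.   44.9]
```

Request:
jog_arm:
  targets:
    - {"dx": 0, "dy": -0.006, "dz": 0.04, "twist": 0, "fingers": 0}
    - {"dx": 0, "dy": -0.006, "dz": 0.08, "twist": 0, "fingers": 0}
    - {"dx": 0, "dy": -0.006, "dz": 0.12, "twist": 0, "fingers": 0}
    - {"dx": 0, "dy": -0.006, "dz": 0.16, "twist": 0, "fingers": 0}
    - {"dx": 0, "dy": -0.006, "dz": 0.19, "twist": 0, "fingers": 0}

```text
time_s: 3.17
tcp_pos: [0.4097, 0.2649, 0.0882]
orientation: [3.136, 0.168, 0.0]
force: [0.8, -0.6, -0.2]
opening: 0.0855
```

```bash
sed -i 's/^TH=.*/TH=0.112;T0=np.array([.5506,.1925])/' h.py; python3 - <<'E'
from h import *
go(np.r_[j2w(-.125,.09),.018])
snap('wrist','w4')
E
```

```text
tcp [0.4097 0.2649 0.0882] jig [-0.1319  0.0877] t 3.17 F [ 0.83 -0.62 -0.19]
d tool [ 6.9 -2.4 70.2] mm
tool x heading deg 6.14 jig 6.42 axes [[0.994, 0.107, 0.0], [0.107, -0.994, -0.001], [0.0, 0.001, -1.0]]
x+ twist -0.28
x- twist 179.72
```

View pics/w4.png

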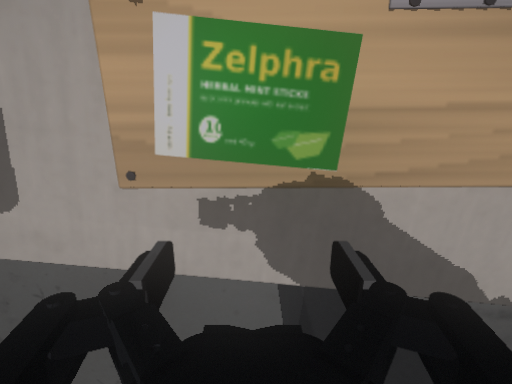

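The carton spans columns 153–361 and the fingertips are at columns 165 and 340, so they line up with its front edge. I'll lower the fingers to mid-height on the carton.

Request:
jog_arm:
  targets:
    - {"dx": 0, "dy": -0.002, "dz": 0.03, "twist": -0.3, "fingers": 0}
    - {"dx": 0, "dy": -0.002, "dz": 0.055, "twist": -0.3, "fingers": 0}
    - {"dx": 0, "dy": -0.002, "dz": 0.07, "twist": -0.3, "fingers": 0}
    - {"dx": 0.008, "dy": -0.002, "dz": 0.07, "twist": -0.3, "fingers": 0}
    - {"dx": 0.013, "dy": -0.002, "dz": 0.07, "twist": -0.3, "fingers": 0}

```text
time_s: 3.63
tcp_pos: [0.4233, 0.2699, 0.0206]
orientation: [3.135, 0.179, 0.001]
force: [1.7, 0.8, 0.5]
opening: 0.0853
```

```bash
python3 - <<'E'
from h import *
go(np.r_[j2w(-.019,.09),.018])
snap('side','s5');snap('wrist','w5')
p=cv2.imread('pics/side0.png');p=cv2.imread('pics/s5.png')[140:240,215:315];q=cv2.imread('pics/w5.png')
cv2.imwrite('pics/c5.png',np.hstack([cv2.resize(p,(384,384),interpolation=cv2.INTER_CUBIC),cv2.resize(q,(416,384))]))
E
```

```text
tcp [0.4233 0.2699 0.0206] jig [-0.1178  0.0912] t 3.63 F [1.7  0.79 0.5 ]
d tool [98.8  1.3  2.7] mm
tool x heading deg 6.53 jig 6.42 axes [[0.994, 0.114, 0.001], [0.114, -0.994, -0.001], [0.001, 0.001, -1.0]]
x+ twist 0.11
x- twist -179.89
```

View pics/c5.png

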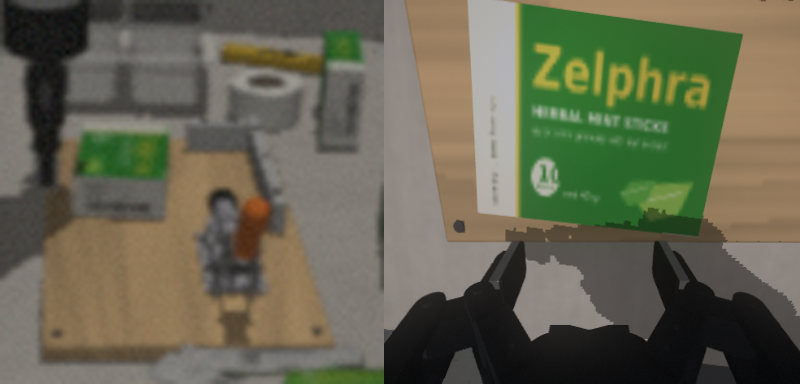

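The fingers stand just in front of the carton's front side, clear of the board. Now I'll push.

Request:
jog_arm:
  targets:
    - {"dx": 0.004, "dy": 0, "dz": 0.002, "twist": 0, "fingers": 0}
    - {"dx": 0.008, "dy": 0, "dz": 0.002, "twist": 0, "fingers": 0}
    - {"dx": 0.012, "dy": 0, "dz": 0.002, "twist": 0, "fingers": 0}
    - {"dx": 0.016, "dy": 0, "dz": 0.002, "twist": 0, "fingers": 0}
    - {"dx": 0.02, "dy": 0, "dz": 0.002, "twist": 0, "fingers": 0}

```text
time_s: 4.15
tcp_pos: [0.4417, 0.2724, 0.0179]
orientation: [3.136, 0.179, -0.0]
force: [-0.6, -0.7, 0.6]
opening: 0.0854
```

Request:
jog_arm:
  targets:
    - {"dx": 0.004, "dy": 0, "dz": 0, "twist": 0, "fingers": 0}
    - {"dx": 0.008, "dy": 0, "dz": 0, "twist": 0, "fingers": 0}
    - {"dx": 0.012, "dy": 0, "dz": 0, "twist": 0, "fingers": 0}
    - {"dx": 0.016, "dy": 0, "dz": 0, "twist": 0, "fingers": 0}
    - {"dx": 0.02, "dy": 0, "dz": 0, "twist": 0, "fingers": 0}

```text
time_s: 4.57
tcp_pos: [0.4615, 0.2751, 0.0176]
orientation: [-3.136, -0.18, 0.0]
force: [-1.2, -1.6, 2.0]
opening: 0.0855
```

```bash
python3 - <<'E'
from h import *
go(np.r_[j2w(-.019,.09),.018])
snap('wrist','w6')
E
```

```text
tcp [0.4615 0.2751 0.0176] jig [-0.0793  0.092 ] t 4.57 F [-1.21 -1.63  1.95]
d tool [60.3  2.2 -0.4] mm
tool x heading deg 6.57 jig 6.42 axes [[0.993, 0.114, -0.0], [0.114, -0.993, 0.0], [-0.0, -0.0, -1.0]]
x+ twist 0.16
x- twist -179.84
```

View pics/w6.png

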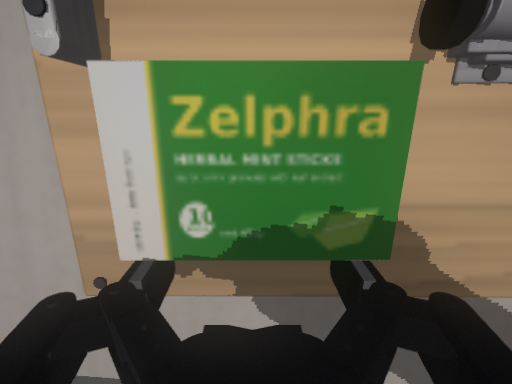

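The carton now lies square to the fingers, with its rear edge from (88,60) to (425,60). Before going on I'll check its y position.

```bash
python3 - <<'E'
from h import *
C=cam('wrist')
print([w2j(q).round(4).tolist() for q in onz(C,[[88,60],[425,60],[391,260],[120,260]],.054)])
E
```

```text
[[0.0138, 0.1507], [0.014, 0.0295], [-0.0676, 0.0289], [-0.068, 0.151]]
```

Request:
jog_arm:
  targets:
    - {"dx": 0.005, "dy": 0, "dz": 0, "twist": 0, "fingers": 0}
    - {"dx": 0.01, "dy": 0, "dz": 0, "twist": 0, "fingers": 0}
    - {"dx": 0.015, "dy": 0, "dz": 0, "twist": 0, "fingers": 0}
    - {"dx": 0.02, "dy": 0, "dz": 0, "twist": 0, "fingers": 0}
    - {"dx": 0.025, "dy": 0, "dz": 0, "twist": 0, "fingers": 0}

```text
time_s: 5.03
tcp_pos: [0.4868, 0.2778, 0.0176]
orientation: [-3.136, -0.179, -0.0]
force: [-0.5, 0.1, -0.5]
opening: 0.0852
```

Request:
jog_arm:
  targets:
    - {"dx": 0.005, "dy": 0, "dz": 0, "twist": 0, "fingers": 0}
    - {"dx": 0.01, "dy": 0, "dz": 0, "twist": 0, "fingers": 0}
    - {"dx": 0.015, "dy": 0, "dz": 0, "twist": 0, "fingers": 0}
    - {"dx": 0.02, "dy": 0, "dz": 0, "twist": 0, "fingers": 0}
    - {"dx": 0.024, "dy": 0, "dz": 0, "twist": 0, "fingers": 0}

```text
time_s: 5.45
tcp_pos: [0.5106, 0.2806, 0.0176]
orientation: [-3.136, -0.179, -0.0]
force: [-1.0, -0.8, 0.4]
opening: 0.0855
```

```bash
python3 - <<'E'
from h import *
go(np.r_[j2w(-.019,.09),.018])
snap('wrist','w7')
E
```

```text
tcp [0.5106 0.2806 0.0176] jig [-0.0299  0.092 ] t 5.45 F [-1.01 -0.85  0.4 ]
d tool [10.9  2.  -0.4] mm
tool x heading deg 6.55 jig 6.42 axes [[0.993, 0.114, 0.0], [0.114, -0.993, 0.0], [0.0, -0.0, -1.0]]
x+ twist 0.13
x- twist -179.87
```

View pics/w7.png

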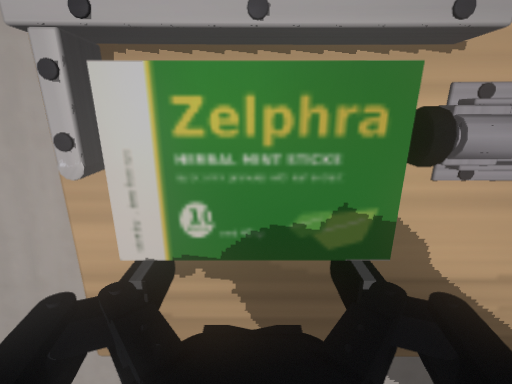

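The carton is square and between the pad at (430,136) and the end stop at (65,110), about 12 mm short of the fence. I'll go slowly from here.

Request:
jog_arm:
  targets:
    - {"dx": 0.002, "dy": 0, "dz": 0, "twist": 0, "fingers": 0}
    - {"dx": 0.004, "dy": 0, "dz": 0, "twist": 0, "fingers": 0}
    - {"dx": 0.006, "dy": 0, "dz": 0, "twist": 0, "fingers": 0}
    - {"dx": 0.008, "dy": 0, "dz": 0, "twist": 0, "fingers": 0}
    - {"dx": 0.009, "dy": 0, "dz": 0, "twist": 0, "fingers": 0}

```text
time_s: 5.92
tcp_pos: [0.5191, 0.2816, 0.0176]
orientation: [-3.136, -0.18, -0.0]
force: [-1.2, -0.9, 0.5]
opening: 0.0853
```

Request:
jog_arm:
  targets:
    - {"dx": 0.0005, "dy": 0, "dz": 0, "twist": 0, "fingers": 0}
    - {"dx": 0.001, "dy": 0, "dz": 0, "twist": 0, "fingers": 0}
    - {"dx": 0.0015, "dy": 0, "dz": 0, "twist": 0, "fingers": 0}
    - {"dx": 0.0015, "dy": 0, "dz": 0, "twist": 0, "fingers": 0}
    - {"dx": 0.0015, "dy": 0, "dz": 0, "twist": 0, "fingers": 0}

```text
time_s: 6.33
tcp_pos: [0.5204, 0.2818, 0.0176]
orientation: [-3.136, -0.18, -0.0]
force: [-1.2, -0.5, -0.5]
opening: 0.0856
```

```bash
python3 - <<'E'
from h import *
go(np.r_[j2w(-.019,.09),.018])
snap('wrist','w8')
C=cam('wrist');print([w2j(q).round(4).tolist() for q in onz(C,[[88,60],[425,60],[391,260],[120,260]],.054)])
E
```

```text
tcp [0.5204 0.2818 0.0176] jig [-0.02    0.0921] t 6.33 F [-1.21 -0.53 -0.45]
d tool [ 1.   2.1 -0.4] mm
tool x heading deg 6.56 jig 6.42 axes [[0.993, 0.114, 0.0], [0.114, -0.993, 0.0], [0.0, -0.0, -1.0]]
x+ twist 0.14
x- twist -179.86
[[0.072, 0.1508], [0.0723, 0.0296], [-0.0093, 0.0289], [-0.0097, 0.1511]]
```

View pics/w8.png

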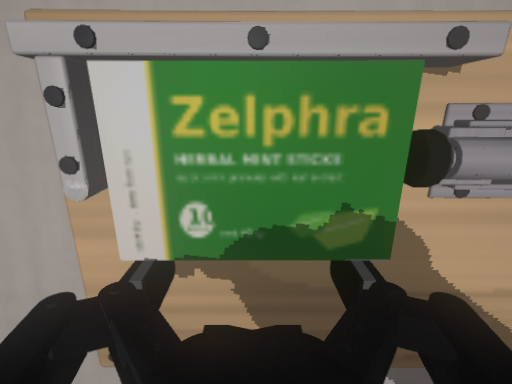

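The rear edge (row 60) almost meets the fence's front edge (row 56). There is no contact force yet.

Request:
jog_arm:
  targets:
    - {"dx": 0.0005, "dy": 0, "dz": 0, "twist": 0, "fingers": 0}
    - {"dx": 0.001, "dy": 0, "dz": 0, "twist": 0, "fingers": 0}
    - {"dx": 0.0015, "dy": 0, "dz": 0, "twist": 0, "fingers": 0}
    - {"dx": 0.0015, "dy": 0, "dz": 0, "twist": 0, "fingers": 0}
    - {"dx": 0.0015, "dy": 0, "dz": 0, "twist": 0, "fingers": 0}

```text
time_s: 6.8
tcp_pos: [0.522, 0.2819, 0.0176]
orientation: [-3.136, -0.18, -0.0]
force: [-1.2, -0.8, 0.5]
opening: 0.0855
```

```bash
python3 - <<'E'
from h import *
st=r.state();print(st['force'],st['ft_torque'])
snap('wrist','w9');p=cv2.imread('pics/w9.png')[20:90,40:480];cv2.imwrite('pics/w9z.png',cv2.resize(p,(792,252),interpolation=cv2.INTER_CUBIC))
E
```

```text
[-1.22127487 -0.80476711  0.46423305] [-0.00772463  0.12925354 -0.00693416]
```

View pics/w9z.png

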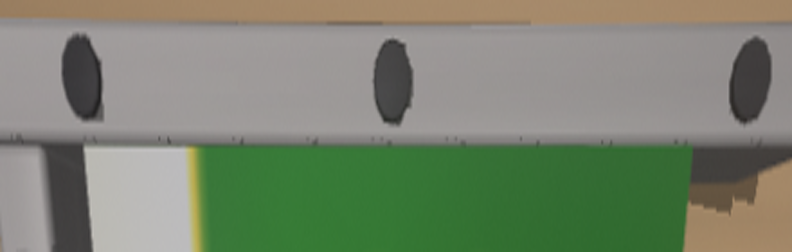

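The edge is visually almost at the fence. I'll keep creeping forward and watch the force.

Request:
jog_arm:
  targets:
    - {"dx": 0.0004, "dy": 0, "dz": 0, "twist": 0, "fingers": 0}
    - {"dx": 0.0008, "dy": 0, "dz": 0, "twist": 0, "fingers": 0}
    - {"dx": 0.001, "dy": 0, "dz": 0, "twist": 0, "fingers": 0}
    - {"dx": 0.001, "dy": 0, "dz": 0, "twist": 0, "fingers": 0}
    - {"dx": 0.001, "dy": 0, "dz": 0, "twist": 0, "fingers": 0}

```text
time_s: 7.27
tcp_pos: [0.5229, 0.282, 0.0176]
orientation: [-3.136, -0.18, -0.0]
force: [-0.1, -0.7, 0.1]
opening: 0.0855
```

Request:
jog_arm:
  targets:
    - {"dx": 0.0004, "dy": 0, "dz": 0, "twist": 0, "fingers": 0}
    - {"dx": 0.0008, "dy": 0, "dz": 0, "twist": 0, "fingers": 0}
    - {"dx": 0.001, "dy": 0, "dz": 0, "twist": 0, "fingers": 0}
    - {"dx": 0.001, "dy": 0, "dz": 0, "twist": 0, "fingers": 0}
    - {"dx": 0.001, "dy": 0, "dz": 0, "twist": 0, "fingers": 0}

```text
time_s: 7.68
tcp_pos: [0.5231, 0.282, 0.0176]
orientation: [3.136, 0.18, -0.002]
force: [-5.2, 0.0, 2.8]
opening: 0.0852
```

```bash
python3 - <<'E'
from h import *
go(np.r_[j2w(-.019,.09),.018])
st=r.state();print(st['force'],st['ft_torque'])
snap('wrist','w10');p=cv2.imread('pics/w10.png')[20:200,40:480];cv2.imwrite('pics/w10z.png',cv2.resize(p,(792,324),interpolation=cv2.INTER_CUBIC))
print(r.state()['force'])
E
```

```text
tcp [0.5231 0.282  0.0176] jig [-0.0173  0.092 ] t 7.68 F [-5.18  0.04  2.84]
d tool [-1.7  2.  -0.4] mm
tool x heading deg 6.57 jig 6.42 axes [[0.993, 0.114, -0.001], [0.114, -0.993, -0.0], [-0.001, 0.0, -1.0]]
x+ twist 0.15
x- twist -179.85
[-5.18268315  0.04438021  2.84044784] [-0.11684013  0.96526392 -0.17401121]
[-5.95617796  0.05975432  3.69992753]
```

View pics/w10z.png

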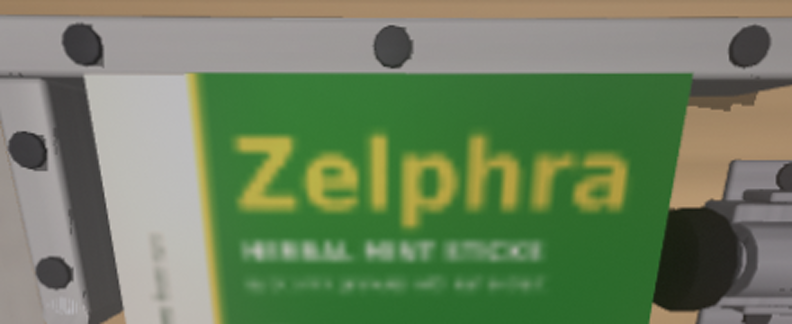

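The carton is flush and the push is about 5 N, but the wrist moment says mainly the right finger carries it. I'll turn a little to load the left one too.

Request:
jog_arm:
  targets:
    - {"dx": 0, "dy": 0, "dz": 0, "twist": 0.2, "fingers": 0}
    - {"dx": 0, "dy": 0, "dz": 0, "twist": 0.4, "fingers": 0}
    - {"dx": 0, "dy": 0, "dz": 0, "twist": 0.5, "fingers": 0}
    - {"dx": 0, "dy": 0, "dz": 0, "twist": 0.5, "fingers": 0}
    - {"dx": 0, "dy": 0, "dz": 0, "twist": 0.5, "fingers": 0}

```text
time_s: 8.15
tcp_pos: [0.5231, 0.2822, 0.0175]
orientation: [3.137, 0.168, -0.002]
force: [-6.5, -0.5, 3.4]
opening: 0.0854
```

```bash
python3 - <<'E'
from h import *
go(np.r_[j2w(-.019,.09),.018])
st=r.state();print(st['force'],st['ft_torque'])
E
```

```text
tcp [0.5231 0.2822 0.0175] jig [-0.0173  0.0922] t 8.15 F [-6.53 -0.54  3.39]
d tool [-1.6  2.2 -0.4] mm
tool x heading deg 6.12 jig 6.42 axes [[0.994, 0.107, -0.001], [0.107, -0.994, -0.0], [-0.001, 0.0, -1.0]]
x+ twist -0.29
x- twist 179.71
[-6.53269854 -0.53886443  3.39463093] [0.14225791 1.15807745 0.32642512]
```

The moment has flipped, so both fingers have pressed the carton home at no more than 6.5 N. I'll back off and rise.

Request:
jog_arm:
  targets:
    - {"dx": -0.005, "dy": 0, "dz": 0, "twist": 0, "fingers": 0}
    - {"dx": -0.02, "dy": 0, "dz": 0, "twist": 0, "fingers": 0}
    - {"dx": -0.03, "dy": 0, "dz": -0.02, "twist": 0, "fingers": 0}
    - {"dx": -0.03, "dy": 0, "dz": -0.06, "twist": 0, "fingers": 0}
    - {"dx": -0.03, "dy": 0, "dz": -0.1, "twist": 0, "fingers": 0}

```text
time_s: 8.57
tcp_pos: [0.493, 0.2786, 0.1176]
orientation: [3.136, 0.167, -0.004]
force: [0.8, 1.0, -0.4]
opening: 0.0855
```

Request:
jog_arm:
  targets:
    - {"dx": 0, "dy": 0.01, "dz": -0.035, "twist": 0, "fingers": 1}
    - {"dx": 0, "dy": 0.02, "dz": -0.07, "twist": 0, "fingers": 1}
    - {"dx": 0, "dy": 0.03, "dz": -0.105, "twist": 0, "fingers": 1}
    - {"dx": 0, "dy": 0.05, "dz": -0.14, "twist": 0, "fingers": 1}
    - {"dx": 0, "dy": 0.06, "dz": -0.15, "twist": 0, "fingers": 1}
  force: 30

```text
time_s: 8.98
tcp_pos: [0.5027, 0.2184, 0.2728]
orientation: [-3.135, -0.163, -0.012]
force: [0.2, 0.4, 0.5]
opening: 0.0255
```

```bash
python3 - <<'E'
from h import *
go(np.r_[j2w(.0335,-.235),.25]);print(r.state()['joints'].round(2))
snap('wrist','w11')
E
```

```text
tcp [0.5027 0.2184 0.2728] jig [-0.0447  0.0311] t 8.98 F [0.22 0.44 0.49]
d tool [ 80.2 265.5  23. ] mm
tool x heading deg 5.94 jig 6.42 axes [[0.995, 0.104, 0.008], [0.104, -0.995, 0.002], [0.008, -0.002, -1.0]]
x+ twist -0.47
x- twist 179.53
[-0.21  0.36 -0.41  1.95  0.19  0.86 -2.18]
```

View pics/w11.png

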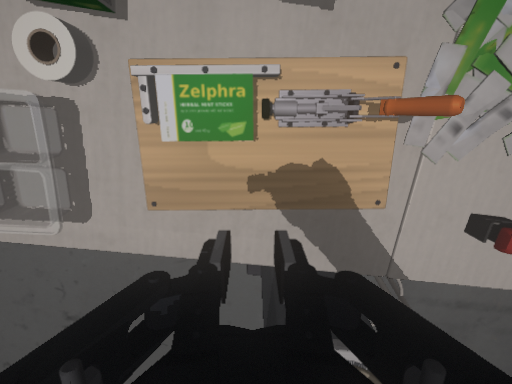

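The carton lies along the fence, the lever is open, and the linkages bulge along the jaw axis. I'll turn the tool a quarter so its flat side faces the lever.

Request:
jog_arm:
  targets:
    - {"dx": 0.016, "dy": 0.034, "dz": 0, "twist": -7, "fingers": 1}
    - {"dx": 0.032, "dy": 0.068, "dz": 0, "twist": -14, "fingers": 1}
    - {"dx": 0.048, "dy": 0.102, "dz": 0, "twist": -21, "fingers": 1}
    - {"dx": 0.064, "dy": 0.136, "dz": 0, "twist": -28, "fingers": 1}
    - {"dx": 0.08, "dy": 0.17, "dz": 0, "twist": -35, "fingers": 1}

```text
time_s: 9.45
tcp_pos: [0.5989, 0.0571, 0.2672]
orientation: [2.939, 1.11, 0.001]
force: [0.5, 1.4, 0.1]
opening: -0.0
```

```bash
python3 - <<'E'
from h import *
go(np.r_[j2w(.0335,-.235),.25]);print(r.state()['joints'].round(2))
E
```

```text
tcp [0.5989 0.0571 0.2672] jig [ 0.0328 -0.14  ] t 9.45 F [0.53 1.41 0.12]
d tool [-53.9  78.2  17.2] mm
tool x heading deg 41.39 jig 6.42 axes [[0.75, 0.661, 0.001], [0.661, -0.75, -0.0], [0.001, 0.001, -1.0]]
x+ twist 34.97
x- twist -145.03
[ 0.17  0.46 -0.52  1.83  0.28  0.93 -1.32]
```

Request:
jog_arm:
  targets:
    - {"dx": -0.014, "dy": 0.02, "dz": 0, "twist": -7, "fingers": 1}
    - {"dx": -0.028, "dy": 0.04, "dz": 0, "twist": -14, "fingers": 1}
    - {"dx": -0.042, "dy": 0.06, "dz": 0, "twist": -21, "fingers": 1}
    - {"dx": -0.054, "dy": 0.078, "dz": 0, "twist": -28, "fingers": 1}
    - {"dx": -0.054, "dy": 0.078, "dz": 0, "twist": -35, "fingers": 1}

```text
time_s: 9.87
tcp_pos: [0.609, -0.0415, 0.2663]
orientation: [2.474, 1.933, -0.003]
force: [0.9, -0.0, -0.7]
opening: 0.0003
```

Request:
jog_arm:
  targets:
    - {"dx": 0, "dy": 0, "dz": 0, "twist": -7, "fingers": 1}
    - {"dx": 0, "dy": 0, "dz": 0, "twist": -14, "fingers": 1}
    - {"dx": 0, "dy": 0, "dz": 0, "twist": -20, "fingers": 1}
    - {"dx": 0, "dy": 0, "dz": 0, "twist": -20, "fingers": 1}
    - {"dx": 0, "dy": 0, "dz": 0, "twist": -20, "fingers": 1}

```text
time_s: 10.28
tcp_pos: [0.6085, -0.0358, 0.2669]
orientation: [-2.105, -2.331, -0.0]
force: [0.0, 0.6, -1.0]
opening: 0.0003
```

```bash
python3 - <<'E'
from h import *
import pickle
go(np.r_[j2w(.0335,-.225),.11]);st=r.state();print(st['joints'].round(2))
pickle.dump(st,open('pics/w12.pkl','wb'));snap('wrist','w12')
E
```

```text
tcp [ 0.6085 -0.0358  0.2669] jig [ 0.032  -0.2333] t 10.28 F [ 0.01  0.59 -1.01]
d tool [  8.2   1.4 156.9] mm
tool x heading deg 95.83 jig 6.42 axes [[-0.102, 0.995, -0.0], [0.995, 0.102, 0.001], [0.001, -0.0, -1.0]]
x+ twist 89.42
x- twist -90.58
[ 0.48  0.52 -0.76  1.8   0.42  0.99 -0.35]
```

View pics/w12.png

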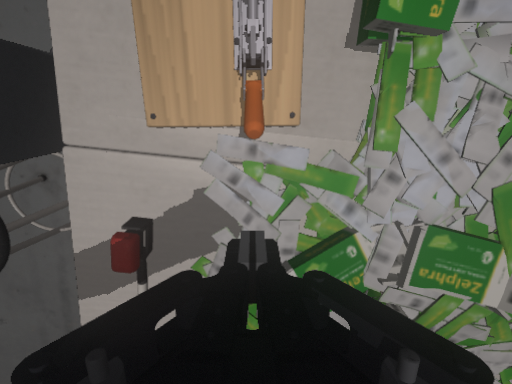

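The shut fingers (column 252) line up with the grip's end at (254,133). I'll check this numerically.

```bash
python3 - <<'E'
from h import *
import pickle
C=cam('wrist',pickle.load(open('pics/w12.pkl','rb')))
print([w2j(q).round(4).tolist() for q in onz(C,[[254,132]],.125)],[w2j(q).round(4).tolist() for q in onz(C,[[253,82]],.083)])
print([w2j(q).round(4).tolist() for q in onz(C,[[148,127],[299,126]],.015)])
o=[onz(C,[[253,240]],.2669)];print(w2j(o[0][0]))
E
```

```text
[[0.034, -0.18]] [[0.0336, -0.128]]
[[-0.1168, -0.1801], [0.0992, -0.1807]]
[ 0.03202631 -0.23151397]
```

Request:
jog_arm:
  targets:
    - {"dx": 0, "dy": 0.001, "dz": 0.04, "twist": -0.6, "fingers": 1}
    - {"dx": 0, "dy": 0.001, "dz": 0.08, "twist": -0.6, "fingers": 1}
    - {"dx": 0, "dy": 0.001, "dz": 0.12, "twist": -0.6, "fingers": 1}
    - {"dx": 0, "dy": 0.001, "dz": 0.15, "twist": -0.6, "fingers": 1}
    - {"dx": 0, "dy": 0.001, "dz": 0.157, "twist": -0.6, "fingers": 1}

```text
time_s: 10.75
tcp_pos: [0.6069, -0.0357, 0.1059]
orientation: [-2.088, -2.341, 0.007]
force: [-0.9, -0.0, -0.5]
opening: 0.0001
```

```bash
python3 - <<'E'
from h import *
go(np.r_[j2w(.0335,-.2),.11])
snap('side','s13');snap('wrist','w13')
p=cv2.imread('pics/s13.png')[110:260,195:345];q=cv2.imread('pics/w13.png')
cv2.imwrite('pics/c13.png',np.hstack([cv2.resize(p,(384,384),interpolation=cv2.INTER_CUBIC),cv2.resize(q,(416,384))]))
E
```

```text
tcp [ 0.6069 -0.0357  0.1059] jig [ 0.0304 -0.2331] t 10.75 F [-0.9  -0.05 -0.49]
d tool [33.1  3.1 -4.1] mm
tool x heading deg 96.52 jig 6.42 axes [[-0.114, 0.994, -0.006], [0.994, 0.114, -0.0], [0.0, -0.006, -1.0]]
x+ twist 90.11
x- twist -89.89
```

View pics/c13.png

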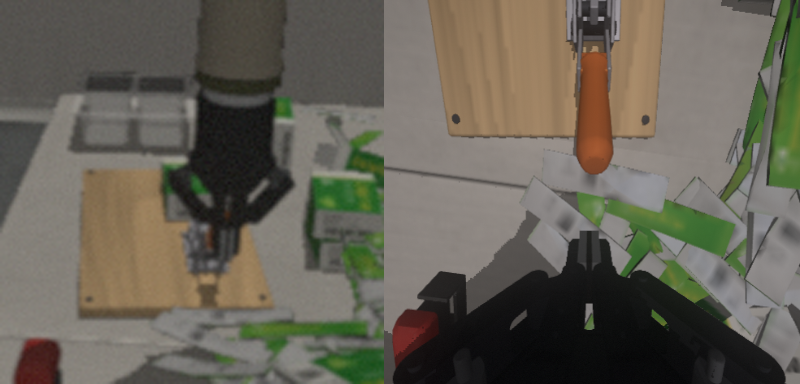

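The side view confirms the shut fingers stand behind the lever, and the wrist view has the lever at column 594 and the fingertips at about 588. I'll shift 3 mm sideways and move up to contact.

Request:
jog_arm:
  targets:
    - {"dx": 0.006, "dy": 0.002, "dz": -0.002, "twist": 0, "fingers": 1}
    - {"dx": 0.012, "dy": 0.003, "dz": -0.004, "twist": 0, "fingers": 1}
    - {"dx": 0.018, "dy": 0.003, "dz": -0.004, "twist": 0, "fingers": 1}
    - {"dx": 0.024, "dy": 0.003, "dz": -0.004, "twist": 0, "fingers": 1}
    - {"dx": 0.03, "dy": 0.003, "dz": -0.004, "twist": 0, "fingers": 1}

```text
time_s: 11.27
tcp_pos: [0.6092, -0.0045, 0.1158]
orientation: [2.088, 2.346, 0.002]
force: [-0.7, -0.4, 0.0]
opening: 0.0
```

Request:
jog_arm:
  targets:
    - {"dx": 0.007, "dy": 0, "dz": -0.002, "twist": 0, "fingers": 1}
    - {"dx": 0.014, "dy": 0, "dz": -0.004, "twist": 0, "fingers": 1}
    - {"dx": 0.021, "dy": 0, "dz": -0.006, "twist": 0, "fingers": 1}
    - {"dx": 0.028, "dy": 0, "dz": -0.008, "twist": 0, "fingers": 1}
    - {"dx": 0.035, "dy": 0, "dz": -0.01, "twist": 0, "fingers": 1}

```text
time_s: 11.68
tcp_pos: [0.6047, 0.0302, 0.1249]
orientation: [2.089, 2.347, 0.0]
force: [0.1, -1.0, 1.1]
opening: -0.0002
```

```bash
python3 - <<'E'
from h import *
go(np.r_[j2w(.0335,-.125),.133])
snap('wrist','w14')
E
```

```text
tcp [0.6047 0.0302 0.1249] jig [ 0.0356 -0.1673] t 11.68 F [ 0.1  -0.99  1.05]
d tool [42.3 -2.  -8.1] mm
tool x heading deg 96.66 jig 6.42 axes [[-0.116, 0.993, 0.0], [0.993, 0.116, 0.0], [0.0, 0.0, -1.0]]
x+ twist 90.24
x- twist -89.76
```

View pics/w14.png

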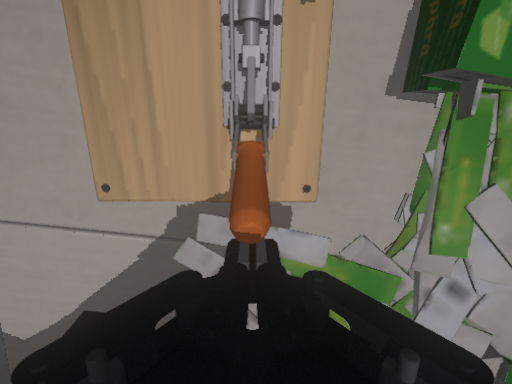

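The fingertips are against the grip's end at (250,235), centred. I'll push on to upright.

Request:
jog_arm:
  targets:
    - {"dx": 0.008, "dy": -0.001, "dz": -0.002, "twist": 0, "fingers": 1}
    - {"dx": 0.016, "dy": -0.001, "dz": -0.004, "twist": 0, "fingers": 1}
    - {"dx": 0.024, "dy": -0.001, "dz": -0.006, "twist": 0, "fingers": 1}
    - {"dx": 0.032, "dy": -0.001, "dz": -0.008, "twist": 0, "fingers": 1}
    - {"dx": 0.04, "dy": -0.001, "dz": -0.009, "twist": 0, "fingers": 1}

```text
time_s: 12.15
tcp_pos: [0.5991, 0.0701, 0.1339]
orientation: [-2.088, -2.347, -0.0]
force: [0.7, -0.2, 0.0]
opening: -0.0002
```

Request:
jog_arm:
  targets:
    - {"dx": 0.006, "dy": 0, "dz": 0, "twist": 0, "fingers": 1}
    - {"dx": 0.012, "dy": 0, "dz": 0, "twist": 0, "fingers": 1}
    - {"dx": 0.018, "dy": 0, "dz": 0, "twist": 0, "fingers": 1}
    - {"dx": 0.024, "dy": 0, "dz": 0, "twist": 0, "fingers": 1}
    - {"dx": 0.03, "dy": 0, "dz": 0, "twist": 0, "fingers": 1}

```text
time_s: 12.57
tcp_pos: [0.5955, 0.0992, 0.1334]
orientation: [-2.089, -2.346, 0.001]
force: [-0.6, -0.3, 0.0]
opening: 0.0001
```

```bash
python3 - <<'E'
from h import *
go(np.r_[j2w(.0335,-.0844),.131])
snap('wrist','w15')
E
```

```text
tcp [0.5955 0.0992 0.1334] jig [ 0.0342 -0.0977] t 12.57 F [-0.58 -0.28  0.05]
d tool [13.3 -0.7  2.4] mm
tool x heading deg 96.65 jig 6.42 axes [[-0.116, 0.993, -0.0], [0.993, 0.116, -0.0], [-0.0, -0.0, -1.0]]
x+ twist 90.23
x- twist -89.77
```

View pics/w15.png

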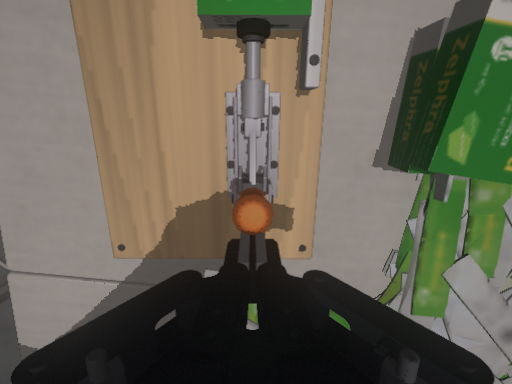

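The lever (252,213) stands upright and the pad has advanced to the carton. I'll continue along the arc.

Request:
jog_arm:
  targets:
    - {"dx": 0.006, "dy": -0.001, "dz": 0.001, "twist": 0, "fingers": 1}
    - {"dx": 0.013, "dy": -0.001, "dz": 0.003, "twist": 0, "fingers": 1}
    - {"dx": 0.019, "dy": -0.001, "dz": 0.005, "twist": 0, "fingers": 1}
    - {"dx": 0.025, "dy": -0.001, "dz": 0.008, "twist": 0, "fingers": 1}
    - {"dx": 0.031, "dy": -0.001, "dz": 0.01, "twist": 0, "fingers": 1}

```text
time_s: 13.03
tcp_pos: [0.5911, 0.1301, 0.1233]
orientation: [2.089, 2.347, -0.0]
force: [0.3, -1.4, -0.0]
opening: -0.0002
```

```bash
python3 - <<'E'
from h import *
go(np.r_[j2w(.0335,-.0492),.1122])
snap('wrist','w16')
E
```

```text
tcp [0.5911 0.1301 0.1233] jig [ 0.0332 -0.0666] t 13.03 F [ 0.31 -1.41 -0.03]
d tool [17.4  0.3 11.1] mm
tool x heading deg 96.66 jig 6.42 axes [[-0.116, 0.993, -0.0], [0.993, 0.116, -0.0], [-0.0, -0.0, -1.0]]
x+ twist 90.24
x- twist -89.76
```

View pics/w16.png

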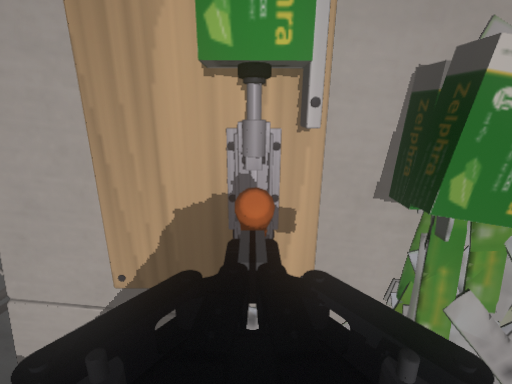

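The pad is on the carton's end and the lever's end is at (254,208), still ahead of the tips. I'll go on.

Request:
jog_arm:
  targets:
    - {"dx": 0.004, "dy": 0, "dz": 0.002, "twist": 0, "fingers": 1}
    - {"dx": 0.008, "dy": 0, "dz": 0.005, "twist": 0, "fingers": 1}
    - {"dx": 0.012, "dy": 0, "dz": 0.007, "twist": 0, "fingers": 1}
    - {"dx": 0.016, "dy": 0, "dz": 0.01, "twist": 0, "fingers": 1}
    - {"dx": 0.02, "dy": 0, "dz": 0.013, "twist": 0, "fingers": 1}

```text
time_s: 13.5
tcp_pos: [0.5886, 0.1498, 0.1102]
orientation: [-2.089, -2.346, 0.0]
force: [-0.4, 0.2, -0.1]
opening: -0.0
```

```bash
python3 - <<'E'
from h import *
go(np.r_[j2w(.0335,-.044),.1076])
snap('wrist','w17')
E
```

```text
tcp [0.5886 0.1498 0.1102] jig [ 0.033  -0.0467] t 13.5 F [-0.4   0.17 -0.13]
d tool [2.7 0.5 2.6] mm
tool x heading deg 96.66 jig 6.42 axes [[-0.116, 0.993, -0.0], [0.993, 0.116, 0.0], [0.0, -0.0, -1.0]]
x+ twist 90.24
x- twist -89.76
```

View pics/w17.png

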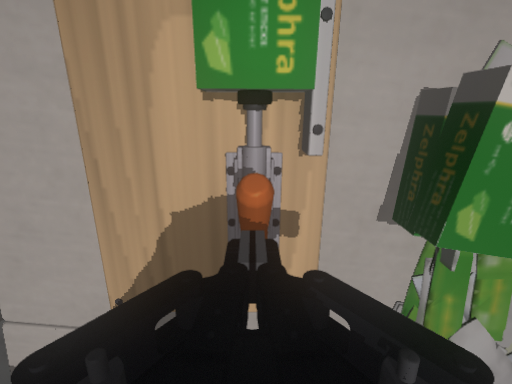

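The force is down to zero and the lever has jumped ahead to lean forward, so it has probably snapped. I'll retreat upward and look.

Request:
jog_arm:
  targets:
    - {"dx": -0.01, "dy": 0, "dz": -0.01, "twist": 0, "fingers": 1}
    - {"dx": -0.03, "dy": 0, "dz": -0.035, "twist": 0, "fingers": 1}
    - {"dx": -0.05, "dy": 0, "dz": -0.07, "twist": 0, "fingers": 1}
    - {"dx": -0.05, "dy": 0, "dz": -0.11, "twist": 0, "fingers": 1}
    - {"dx": -0.04, "dy": 0, "dz": -0.15, "twist": 0, "fingers": 1}

```text
time_s: 13.97
tcp_pos: [0.5934, 0.1059, 0.2612]
orientation: [-2.094, -2.341, 0.005]
force: [1.6, 0.4, -0.5]
opening: 0.0
```

```bash
python3 - <<'E'
from h import *
import pickle
go(np.r_[j2w(.0335,.02),.35])
st=r.state();pickle.dump(st,open('pics/w18.pkl','wb'));snap('wrist','w18')
snap('side','s18');p=cv2.imread('pics/s18.png')[140:240,215:315];cv2.imwrite('pics/s18z.png',cv2.resize(p,(500,500),interpolation=cv2.INTER_CUBIC))
E
```

```text
tcp [0.5934 0.1059 0.2612] jig [ 0.0328 -0.0908] t 13.97 F [ 1.6   0.42 -0.48]
d tool [110.7   0.4 -89. ] mm
tool x heading deg 96.39 jig 6.42 axes [[-0.111, 0.994, -0.002], [0.994, 0.111, -0.002], [-0.002, -0.003, -1.0]]
x+ twist 89.97
x- twist -90.03
```

View pics/w18.png

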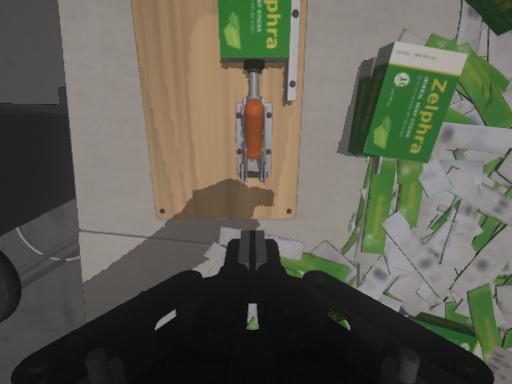

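View pics/s18z.png

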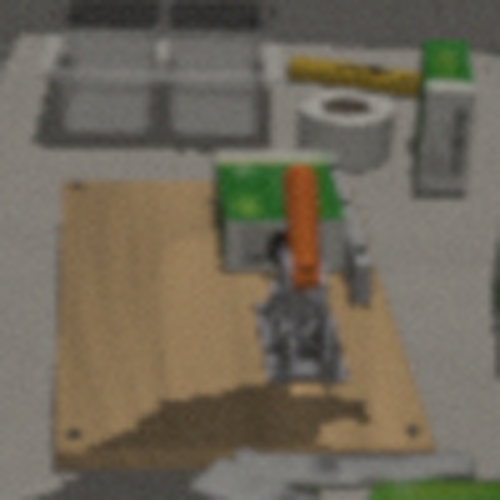

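Both views show the lever leaning forward, with its grip at (254,128) in the wrist view, and the pad on the carton's end. I'll go over the carton to check the end stop and the fence.

Request:
jog_arm:
  targets:
    - {"dx": 0.02, "dy": 0, "dz": -0.03, "twist": 0, "fingers": 1}
    - {"dx": 0.05, "dy": -0.01, "dz": -0.06, "twist": 0, "fingers": 1}
    - {"dx": 0.08, "dy": -0.02, "dz": -0.09, "twist": 0, "fingers": 1}
    - {"dx": 0.11, "dy": -0.03, "dz": -0.09, "twist": 0, "fingers": 1}
    - {"dx": 0.13, "dy": -0.03, "dz": -0.09, "twist": 0, "fingers": 1}

```text
time_s: 14.48
tcp_pos: [0.5463, 0.2394, 0.3531]
orientation: [2.084, 2.35, 0.006]
force: [-0.1, 0.6, 0.0]
opening: -0.0002
```

Request:
jog_arm:
  targets:
    - {"dx": 0, "dy": 0, "dz": 0, "twist": 0, "fingers": 1}
    - {"dx": 0, "dy": 0, "dz": 0, "twist": 0, "fingers": 1}
    - {"dx": 0, "dy": 0, "dz": 0, "twist": 0, "fingers": 1}
    - {"dx": 0, "dy": 0, "dz": 0, "twist": 0, "fingers": 1}
    - {"dx": 0, "dy": 0, "dz": 0, "twist": 0, "fingers": 1}

```text
time_s: 14.9
tcp_pos: [0.549, 0.234, 0.3501]
orientation: [-2.091, -2.345, 0.001]
force: [0.1, 0.1, 0.0]
opening: -0.0003
```

```bash
python3 - <<'E'
from h import *
import pickle
go(np.r_[j2w(.0335,.02),.35])
st=r.state();pickle.dump(st,open('pics/w19.pkl','wb'));snap('wrist','w19')
p=cv2.imread('pics/w19.png')[20:240,150:370];cv2.imwrite('pics/w19z.png',cv2.resize(p,(600,600),interpolation=cv2.INTER_CUBIC))
E
```

```text
tcp [0.549  0.234  0.3501] jig [0.0031 0.0414] t 14.9 F [0.1  0.07 0.01]
d tool [-21.5  30.4   0.1] mm
tool x heading deg 96.55 jig 6.42 axes [[-0.114, 0.993, -0.001], [0.993, 0.114, -0.001], [-0.001, -0.001, -1.0]]
x+ twist 90.14
x- twist -89.86
```

View pics/w19z.png

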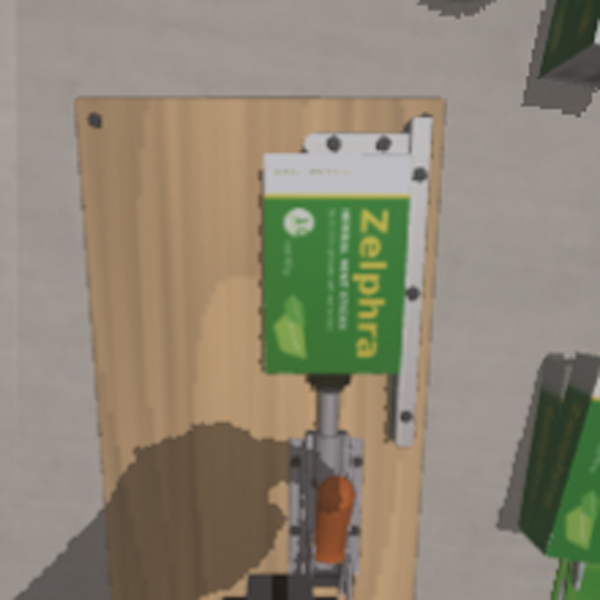

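The carton lies against the end stop at (360,143) and along the fence, with the pad pressing its end at (330,382). I'll check these numbers and the lever's end.

```bash
python3 - <<'E'
from h import *
import pickle
C=cam('wrist',pickle.load(open('pics/w19.pkl','rb')));C18=cam('wrist',pickle.load(open('pics/w18.pkl','rb')))
z=lambda a:(np.array(a)+.5)*220/600-.5+[150,20]
X=np.array([w2j(q) for q in onz(C,z([[264,153],[412,155],[400,374],[262,372]]),.054)]);print(X.round(4).tolist(),X.mean(0).round(4))
s=(np.array([302,167])+.5)/5-.5+[215,140]
P,e=tri(cam('side'),s,C18,[254.5,104]);print('lever end tri',P.round(4),w2j(P).round(4),round(e,4))
P=np.r_[j2w(.0335,-.0086),.114];print('pred thrown: side',(proj(cam('side'),[P])-[215,140])*5,'w18',proj(C18,[P]),'w19',(proj(C,[P])-[150,20])*600/220)
a=.70-.87+np.pi/2 
for th in(1.2,1.4,1.571):
    f=th-.698;P=np.r_[j2w(.0335,-.1026+.123*np.sin(f)),.035+.123*np.cos(f)];print(th,'w18',proj(C18,[P]),'side',(proj(cam('side'),[P])-[215,140])*5)
print(r.state()['time_s'])
E
```

```text
[[-0.0063, 0.1653], [0.0755, 0.1644], [0.0753, 0.0429], [-0.008, 0.0439]] [0.0341 0.1041]
lever end tri [0.5862 0.1863 0.1148] [ 0.0346 -0.0102] 0.0003
pred thrown: side [[297.60204864 165.21808677]] w18 [[253.55999989 102.42087169]] w19 [[335.00029276 485.24761514]]
1.2 w18 [[253.59708302 139.96835547]] side [[306.23764002 144.34643774]]
1.4 w18 [[253.58437014 117.64810604]] side [[301.36642425 152.46444334]]
1.571 w18 [[253.56050428 102.16199039]] side [[297.56136685 165.01639643]]
14.95
```

The carton's centre is at jig (34.1, 104.1) mm, and home is (33.5, 104). The lever's end is at y −10 mm, 115 mm high, which means it is at its stop. The arm is clear, so I'm handing the job in.

```bash
python3 -c "
from h import *
print(r.close_job())"
```

```text
the job is handed in; nothing more can be done
None
```

The carton is clamped against both the rear fence and the end stop, and the lever is locked at its stop. I handed the job in at about 15 s of the 48 s allowed.

**What I did:** I pushed the carton back with the open fingertips until it met the fence at about 5 to 6.5 N. Then I threw the orange lever with the shut fingertips, and contact readings there stayed under about 2 N. It snapped over and the arm retreated clear.

**Last checks:**

| Check | Measured | Expected |
|---|---|---|
| Carton centre (jig x, y) | 34.1, 104.1 mm | 33.5, 104 mm |
| Carton sides against fence and end stop | x ≈ 75, y ≈ 165 mm | x = 75, y = 165 mm |
| Lever end (jig y, height) | −10 mm, 115 mm | −9 mm, 114 mm |

**Disagreements and limits:**
- **Board corner fit:** residuals of up to about 2.5 mm, so the checks above are only good to about that.
- **Early height checks:** triangulated heights were noisy, 41 to 59 mm for the carton top (text: 54) and 20 to 26 mm for the board (text: 15). I used the text's heights for the position measurements.
- **Fence contact:** the first press loaded mainly one finger. A slight turn loaded the other, so both ends were pressed home.
- **Refused calls:** four jog calls were refused for missing keys and resent, with no effect on the scene.
- **Not checked at the end:** I did not specifically re-check the carton for dents, or the stamp, label roll and marker. The arm did not go near those three, apart from passing well above the stamp's side of the bench.

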